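# Hold the stop collar home on the flat of a microscope focus shaft

### The job

The focus drive's upright shaft has a flat that the fingers can feel: turn the shaft until that flat faces the waiting hex key, and fit the stop collar (the ring with the set screw) over the shaft so that its screw sits on the flat and points straight at the key. Push the collar down against its spring until it butts flush on the boss's shoulder with no gap, and finish while still gripping it and holding it down there, so that a colleague can tighten the screw. Leave the spacer ring, the objective and the slide box where they are.

Things in the scene. Friction and masses are not known exactly. Their poses are not given: they have to be found in the camera images.
- shoulder (a point): Centre of the flat top (shoulder) of the round boss, 42 mm diameter, on the white focus-drive unit fixed to the bench. On the shaft's axis, 85 mm above the bench; z up, x points level to the hex key. The housing's top is 55 mm above the bench and reaches 52 mm to both sides along y, 50 mm to -x, 110 mm to +x.
- shaft_mid (a point): Point on the axis of the upright steel shaft, 30 mm above the shoulder, 14 mm below its top (last 3 mm bevelled); axes as the shoulder's, they do NOT turn with it. 28 mm thick, with ONE flat all along, 9 mm from the axis: 23 mm across the flat, 28 mm elsewhere. Turns with 0.12 N m drag, stays put; at the start its flat faces 37 to 86 degrees counterclockwise (from above) of the key, unknown; stops at 97.
- spring_ring (a point): Centre of the top of the brass spring ring round the shaft, at rest, 36 mm diameter, 6 mm proud of the shoulder. It takes 4 N to move and 8 N to sink level with the shoulder. The point is fixed. (Shaft: pads closed on it read 23 mm when one lies on the flat, about 25 mm when turned 14 degrees from it, 28 mm from 50 degrees.)
- key_tip (a point): Tip of the fixed dark hex key, 6 mm thick, level, 98 mm above the bench, 67 mm from the shaft's axis along the shoulder's +x, pointing at the shaft. It lies in a 30 mm wide rest that starts 84 mm from the axis and ends 94 mm above the bench.
- collar_mid (a point): Centre of the loose stop collar, half-way up: aluminium ring lying flat on the bench, 46 mm outside, 30.4 mm bore, 26 mm high, about 0.12 kg. z is its axis; x points to its one set screw, whose square pad, 10 x 10 mm, stands 5 mm into the bore: it passes down the shaft only with the screw over the flat (within about 15 degrees). Flush, this point is 13 mm above the shoulder.
- screw_head (a point): Middle of the set screw's head, 28 mm from the collar's centre along the collar's x, at half height; 10 mm thick, it sticks out of the collar's side to 33 mm from the centre.
- spacer_mid (a point): Bystander: centre of a plain aluminium spacer ring without a screw, 46 mm outside diameter, 34 mm bore, 18 mm high, lying flat on the bench.
- objective_mid (a point): Bystander: centre of a steel microscope objective standing upright on the bench, 25 mm diameter, 46 mm high, tapered at the top.
- slidebox_mid (a point): Bystander: centre of a black slide box lying on the bench, 85 x 100 x 32 mm.
Mind the look-alikes: they are no part of the job. What is shaped like the part that bears collar_mid but green is not meant.

How it is judged:
By the outcome, as a careful person would: the job done as asked, in the order asked, and still so for the second after the job is handed in, while the arm keeps its last pose, push and grip.
It also fails if it takes over 61 s, if anything falls off the work surface, if the arm or the gripper's body presses on something with over 40 N, if the wrist force passes 120 N, or if a joint passes its speed limit or range.

### The arm

A 7-joint arm with a two-finger parallel gripper is mounted at the origin on the work surface. World frame = base frame: x ahead of the robot, y to its left, z up, the work surface at z = 0. Lengths are in m, angles in rad, forces in N, time in s.
With the tool pointing down it reaches from about 0.4 to 0.875 m from the base axis. Payload 6.5 kg.
Tool frame: the origin (TCP) lies between the finger pads; the fingertips stand robot.tcp_to_tips ahead of it and the grasp point (between the pads) lies 3 mm ahead of it (robot.tcp_to_tips is the distance from the TCP to the fingertips, in m); z points along the fingers, y is the line along which they close (so a half turn about z gives the same grasp; the last joint's range is limited). The gripper opens to 85 mm and grips with 20 to 120 N. Pads are 22 mm wide; open, the fingers measure 114 mm over their backs; the gripper's body (76 mm by 85 mm) begins 54 mm behind the grasp point. The pads swing forward as they close: fully open they stand 13 mm farther back than shut.
Start: joints at [-1.343, 0.536, -0.004, 1.538, 0.003, 1.067, -0.071], TCP at [0.188, 0.622, 0.253] pointing down, gripper open.
Joint ranges: [-2.7, 2.7], [-0.37, 2.16], [-1.27, 1.26], [0.24, 2.4], [-1.31, 4.45], [0.19, 1.91], [-2.76, 2.76]. Speed limits (rad/s): [2.39, 2.39, 3.14, 3.14, 3.14, 3.14, 3.14].

### API

Orientations are given as a unit quaternion [w, x, y, z].
In Python, from cell import observe, cams, order, robot gives the robot as it stands.
- The arm moves only by the tool step_arm, never from a script. Its argument "moves" is a list of rows, each a list of 5 numbers: the opening, from 0 (shut) to 1 (fully open), then the shift along the tool's x, y, z in mm, then the turn about the tool's z in rad. A call has 1 to 8 rows; each row is the pose to reach, as a shift and turn from the pose commanded when the call began, along the tool's axes at that moment; what a row does not reach only later rows make up. A row lasts 1/8 s, in which the tool goes at most 62.5 mm and 10.7 degrees, less where a joint would pass 70% of its speed; a pose out of reach is approached as far as the arm can. A call with a gripper value outside its range is refused whole. The fingers move at their own pace and stop on an object; the grip force is fixed at half the most. Time passes only in rows, so rows that repeat a pose let the fingers close. It gives the time, the measured TCP pose, the force, the opening and the grip force at its end, in the units of the state.
- observe(): the state, without advancing time (a new reading comes with each control period).
- cams.get_image(name): name is "scene" or "top" or "wrist"; returns a dict with "image" (384x512x3 uint8, blue, green, red), "K" (3x3 intrinsics, pixels), "dist_coeffs" ([k1, k2, p1, p2, k3] as OpenCV has them; the pictures are not rectified), "extrinsics" (4x4, takes a point from world to camera coordinates). Camera axes: x right, y up, looking along -z (the intrinsics and any distortion apply to the point x, -y, -z); pixel columns grow to the right and rows downward; lengths in m; the calibration is good to about 2 mm. A picture is of the moment at which its call begins. There is no depth.
- order.hand_in(): hands the job in; it is judged then, once.
The state is a dict: "time_s": time; "q": joint angles; "dq": joint speeds; "tau": joint torques, N m; "tool_pos": TCP position; "eef_rot": TCP orientation; "force": force on the tool from outside, world axes, zero at the start; "ft_torque": the same for the moment, N m; "width": finger opening in m; "grasp_force": force on a finger pad.
Only numpy, scipy, OpenCV 4.12 (cv2) and the standard library are available. Lean on these libraries where they do the work, as an engineer would, in place of code of your own. Each camera call takes 0.05 s, during which the arm holds its last target. There are 200 camera calls.

## Working session

There is one attempt and no reset: what is moved stays moved. The work goes in short steps, Python scripts to look and compute and a tool call to move; the robot and the scene stay as the last step left them, time stands still between calls to the robot, and variables do not carry over. Pictures are saved under pics/ and viewed, at most 10 in all, crops included, and the job is handed in when it is done.

Besides the shell and the picture viewer there is one more tool, called after "Call:" as name([rows], argument=value, ...), one row to a line, values as JSON. step_arm: Moves the arm, as the interface text tells. Its arguments: {"type":"object","properties":{"moves":{"type":"array"}},"required":["moves"]}

```bash
mkdir -p pics; ls; python3 - <<'E'
from cell import observe,cams,robot
import cv2,numpy as np
s=observe();print({k:np.round(v,3) for k,v in s.items()});print(robot.tcp_to_tips)
for n in("scene","top"):
    d=cams.get_image(n);cv2.imwrite(f"pics/{n}0.png",d["image"]);print(n,np.round(d["K"],1).tolist(),d["dist_coeffs"],np.round(d["extrinsics"],3).tolist())
a=[cv2.imread(f"pics/{n}0.png") for n in("scene","top")]
E
```

```text
pics
{'time_s': np.float64(0.0), 'q': array([-1.343,  0.537, -0.004,  1.539,  0.003,  1.067, -0.071]), 'dq': array([ 0.001, -0.   , -0.   ,  0.001,  0.002, -0.003,  0.001]), 'tau': array([ 0.0000e+00, -5.8339e+01,  1.0490e+00, -2.5911e+01,  1.2000e-02,
        9.0000e-03, -0.0000e+00]), 'tool_pos': array([0.188, 0.622, 0.252]), 'eef_rot': array([-0.   ,  0.146,  0.989, -0.001]), 'force': array([-0.01 ,  0.088, -0.658]), 'ft_torque': array([ 0.002, -0.09 ,  0.004]), 'grasp_force': np.float64(0.0), 'width': np.float64(0.086)}
0.022
scene [[414.0, 0.0, 250.7], [0.0, 414.0, 192.9], [0.0, 0.0, 1.0]] [-0.03851829  0.          0.          0.          0.        ] [[0.408, 0.913, 0.012, -0.244], [-0.744, 0.325, 0.584, 0.344], [0.529, -0.247, 0.812, -1.29], [0.0, 0.0, 0.0, 1.0]]
top [[422.5, 0.0, 255.0], [0.0, 422.5, 188.1], [0.0, 0.0, 1.0]] [-0.12191395  0.          0.          0.          0.        ] [[-0.002, -1.0, -0.011, 0.032], [0.997, -0.003, 0.071, -0.534], [-0.071, -0.011, 0.997, -1.167], [0.0, 0.0, 0.0, 1.0]]
```

View pics/top0.png

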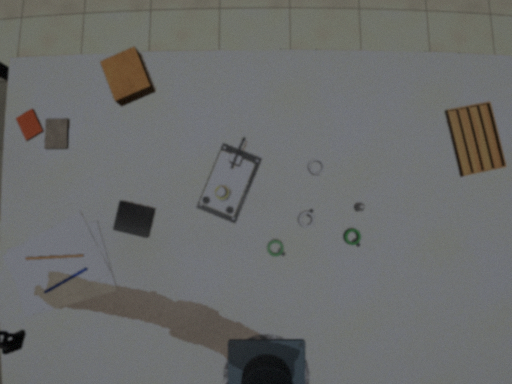

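View pics/scene0.png

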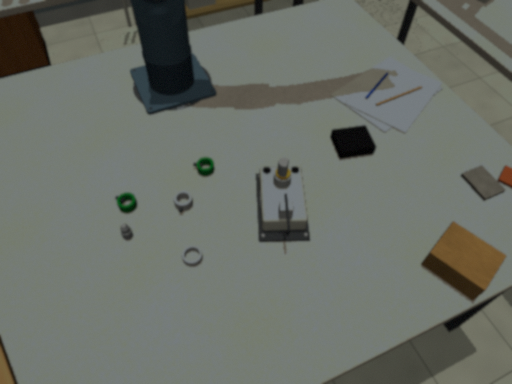

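Candidates for the collar: the grey ring with a stub at top px (305,218) / scene (183,202); the plain ring at top (315,167) / scene (193,257), which is the spacer; and green rings with stubs at top (276,247) and (352,237). I choose the grey one with a stub. The shaft is at top (223,193) and the key at about (240,147). Next is a close crop with measurements.

```bash
cat > h.py <<'E'
from cell import observe,cams,order,robot
import cv2,numpy as np
def ray(d,px):
    u=cv2.undistortPoints(np.array([[px]],float),d["K"],np.array(d["dist_coeffs"],float))[0,0]
    E=np.array(d["extrinsics"]);R,t=E[:3,:3],E[:3,3]
    return -R.T@t, R.T@np.array([u[0],-u[1],-1.0])
def onz(d,px,z):
    c,v=ray(d,px); return c+v*(z-c[2])/v[2]
def proj(d,P):
    E=np.array(d["extrinsics"]);p=E[:3,:3]@np.array(P,float)+E[:3,3]
    return cv2.projectPoints(np.array([[p[0],-p[1],-p[2]]]),np.zeros(3),np.zeros(3),d["K"],np.array(d["dist_coeffs"],float))[0][0,0]
def two(d1,p1,d2,p2):
    c1,v1=ray(d1,p1);c2,v2=ray(d2,p2)
    s=np.linalg.lstsq(np.c_[v1,-v2],c2-c1,rcond=None)[0]
    a,b=c1+s[0]*v1,c2+s[1]*v2
    return (a+b)/2,np.linalg.norm(a-b)
def crop(im,x,y,w,h,k): return cv2.resize(im[y:y+h,x:x+w],None,fx=k,fy=k,interpolation=cv2.INTER_CUBIC)
E
python3 - <<'E'
from h import *
t=cams.get_image("top");s=cams.get_image("scene")
A=crop(t["image"],190,130,80,100,5);B=crop(t["image"],285,190,40,50,5);B2=crop(s["image"],160,180,40,50,5)
C=crop(s["image"],250,150,65,100,5)
im=np.zeros((560,800,3),np.uint8)
im[:500,:400]=A;im[:250,400:600]=B;im[:250,600:800]=B2
im[250:,400:600]=crop(s["image"],260,150,50,77,4)[:310,:200] if 0 else np.pad(crop(s["image"],258,150,50,77,4),((0,2),(0,0),(0,0)))[:310]
cv2.imwrite("pics/c1.png",cv2.convertScaleAbs(im,alpha=1.5))
E
```

```text
(no output)
```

View pics/c1.png

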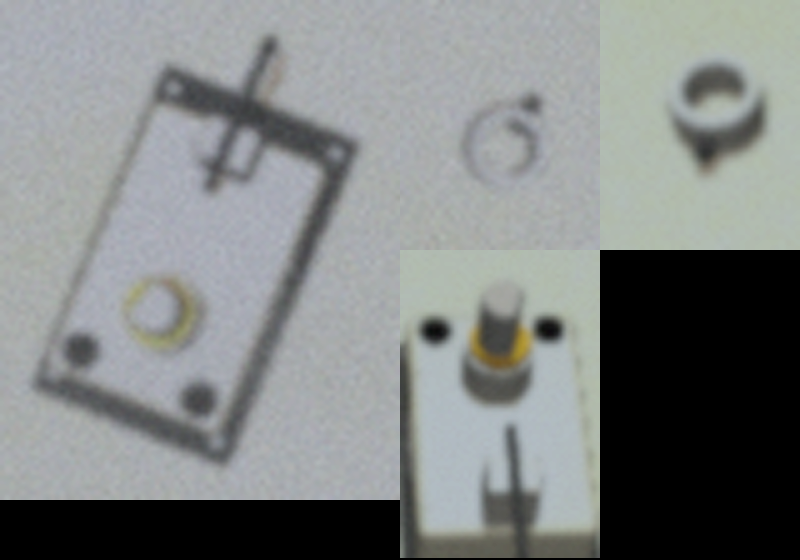

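```bash
python3 - <<'E'
from h import *
t=cams.get_image("top");s=cams.get_image("scene")
np.set_printoptions(precision=4,suppress=True)
print("shaft",onz(t,(221.2,191.2),.129),onz(s,(283.3,160.9),.129),two(t,(221.2,191.2),s,(283.3,160.9)))
print("key",onz(t,(232,167),.098),onz(s,(285.2,193.7),.098),"far",onz(t,(243.5,138),.098))
print("collar",onz(t,(305.1,218.3),.026),"scr",onz(t,(311.2,210.1),.013),"scene",onz(s,(160+(715-600)/5-.4,180+88/5-.4),.026),onz(s,(160+106/5-.4,180+155/5-.4),.013))
hsv=cv2.cvtColor(t["image"],cv2.COLOR_BGR2HSV)
m=((hsv[...,0]>20)&(hsv[...,0]<35)&(hsv[...,1]>70)).astype(np.uint8);m[:170]=0;m[215:]=0;m[:,:205]=0;m[:,245:]=0
ys,xs=np.nonzero(m);print("brass",len(xs),cv2.minEnclosingCircle(np.c_[xs,ys].astype(np.float32)))
(c,r)=cv2.minEnclosingCircle(np.c_[xs,ys].astype(np.float32));print(onz(t,c,.091))
E
```

```text
shaft [0.5187 0.1161 0.129 ] [0.516  0.1163 0.129 ] (array([0.5184, 0.1154, 0.1321]), np.float64(0.0009055962366058377))
key [0.5845 0.0907 0.098 ] [0.5808 0.0911 0.098 ] far [0.6618 0.0604 0.098 ]
collar [ 0.4492 -0.1082  0.026 ] scr [ 0.4721 -0.127   0.013 ] scene [ 0.4466 -0.1137  0.026 ] [ 0.4732 -0.1288  0.013 ]
brass 0 ((0.0, 0.0), 0.0)
[1.0963 0.793  0.091 ]
```

```bash
cat >> h.py <<'E'
def yaw():
    from scipy.spatial.transform import Rotation as R
    w,x,y,z=observe()["eef_rot"];return R.from_quat([x,y,z,w]).as_matrix()
def go(P,psi=None):
    "shift (mm, tool axes) and turn (rad) to TCP at P, with the tool y at psi deg (mod 180)"
    s=observe();M=yaw();a=np.degrees(np.arctan2(M[1,1],M[0,1]))
    d=M.T@(np.array(P)-s["tool_pos"])*1e3
    t=0 if psi is None else (a-psi+90)%180-90
    print("psi",round(a,1),"tilt z",np.round(M[:,2],3),"shift",np.round(d,1),"turn",round(np.radians(t),3))
E
python3 - <<'E'
from h import *
go((.517,.116,.25),65)
E
```

```text
psi 73.2 tilt z [-0.    -0.001 -1.   ] shift [-461.2 -389.     3.2] turn 0.143
```

Call:
step_arm([
  [1,-46,-39,0,0.02],
  [1,-92,-78,0,0.04],
  [1,-138,-117,0,0.06],
  [1,-184,-156,0,0.08],
  [1,-230,-194,0,0.1],
  [1,-276,-233,0,0.12],
  [1,-322,-272,0,0.143],
  [1,-368,-311,0,0.143],
])

```text
time_s: 1.3
tool_pos: [0.4513, 0.2163, 0.2536]
eef_rot: [0.0, 0.217, 0.976, 0.0]
force: [1.5, 0.3, -0.5]
width: 0.0854
grasp_force: 0.0
```

Call:
step_arm([
  [1,-46,-39,0,0],
  [1,-93,-78,0,0],
  [1,-93,-78,0,0],
  [1,-93,-78,0,0],
])

```text
time_s: 1.8
tool_pos: [0.5015, 0.1085, 0.2533]
eef_rot: [-0.0, 0.217, 0.976, 0.0]
force: [-0.4, 1.0, 0.6]
width: 0.0855
grasp_force: 0.0
```

```bash
python3 - <<'E'
from h import *
np.set_printoptions(precision=4,suppress=True)
go((.517,.116,.25),65)
w=cams.get_image("wrist");t=cams.get_image("top")
E=np.array(w["extrinsics"]);print(-E[:3,:3].T@E[:3,3])
for P in [(.517,.116,.129),(.583,.091,.098),(.5,.116,.085)]: print(proj(w,P))
im=np.hstack([cv2.resize(w["image"],(768,576))]);cv2.imwrite("pics/w1.png",cv2.convertScaleAbs(im,alpha=1.3))
E
```

```text
psi 65.0 tilt z [-0.     0.001 -1.   ] shift [-10.9  13.4   3.3] turn -0.0
[0.4422 0.1367 0.3753]
[269.9423 203.9871]
[272.6875 260.1755]
[260.7722 176.0821]
```

View pics/w1.png

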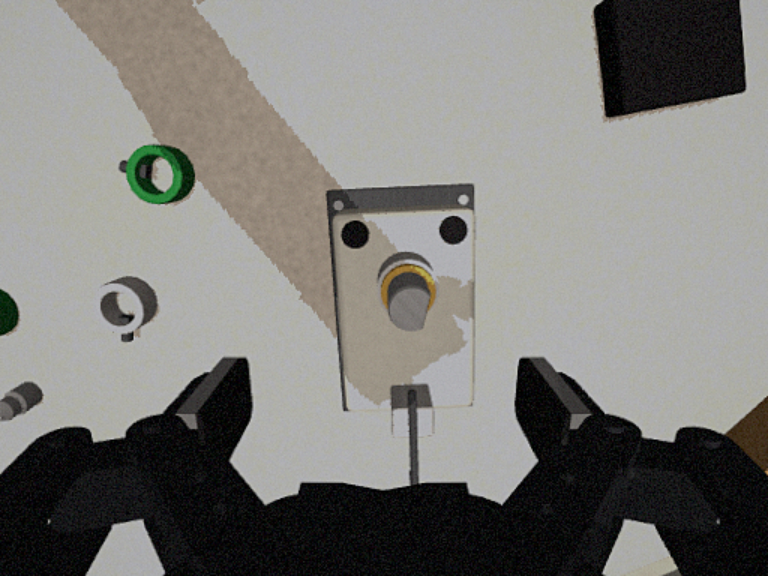

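The wrist view shows the shaft top at display px (409,311), the key tip at (412,392), and the flat at the shaft top's lower right. The collar is at (124,304) with its screw at (127,337), pointing away from the greens.

```bash
python3 - <<'E'
from h import *
np.set_printoptions(precision=4,suppress=True)
w=cams.get_image("wrist")
im=np.zeros((420,800,3),np.uint8);im[:400,:400]=crop(w["image"],245,170,50,50,8);im[:400,400:]=crop(w["image"],60,180,50,50,8)
cv2.imwrite("pics/w2.png",cv2.convertScaleAbs(im,alpha=1.4))
for n,p,z in[("shaft",(409,311),.129),("key",(412,392),.098),("keyfar",(415,470),.098),("coll",(124,304),.026),("scr",(127,337),.013)]:
    q=(np.array(p)+.5)/1.5-.5;print(n,onz(w,q,z))
E
```

```text
shaft [0.5202 0.118  0.129 ]
key [0.5845 0.0936 0.098 ]
keyfar [0.6439 0.0699 0.098 ]
coll [ 0.4473 -0.1041  0.026 ]
scr [ 0.4744 -0.128   0.013 ]
```

View pics/w2.png

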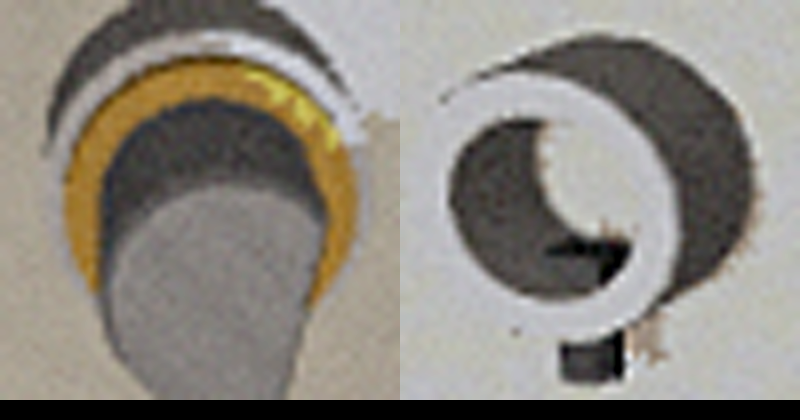

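```bash
python3 - <<'E'
from h import *
np.set_printoptions(precision=4,suppress=True)
w=cams.get_image("wrist")
f=lambda x,y,x0,y0,z:onz(w,(x0+(x+.5)/8-.5,y0+(y+.5)/8-.5),z)
a=f(325,225,245,170,.129);b=f(290,395,245,170,.129);d=b-a
print("flat edge",a,b,np.linalg.norm(d),"normal",np.degrees(np.arctan2(d[0],-d[1])))
for p in((110,290),(325,225),(215,180)):print(f(*p,245,170,.129))
c=f(141,207,60,180,.026)
print("collar",c,"bore L/R",np.linalg.norm(f(48,207,60,180,.026)-f(235,207,60,180,.026)),np.linalg.norm(f(141,118,60,180,.026)-f(141,300,60,180,.026)))
for p in((192,355),(192,372)):
    e=f(*p,60,180,.016)-c;print("scr",np.linalg.norm(e[:2]),np.degrees(np.arctan2(e[1],e[0])))
# key line
k1=onz(w,((412.5)/1.5-.5,392.5/1.5-.5),.098);k2=onz(w,(415.5/1.5-.5,470.5/1.5-.5),.098);e=k2-k1;print("key dir",np.degrees(np.arctan2(e[1],e[0])))
go((.518,.117,.122),62)
E
```

```text
flat edge [0.517  0.1315 0.129 ] [0.5332 0.1203 0.129 ] 0.019716869673569108 normal 55.40767045239663
[0.5139 0.1074 0.129 ]
[0.517  0.1315 0.129 ]
[0.5074 0.1227 0.129 ]
collar [ 0.4477 -0.1128  0.026 ] bore L/R 0.031292324832303785 0.030572862230468033
scr 0.028828814917752955 -28.51225400495926
scr 0.03186292105815965 -29.057822417420756
key dir -21.78195746030487
psi 65.1 tilt z [-0.  0. -1.] shift [-12.1  13.9 131.3] turn 0.055
```

```bash
python3 - <<'E'
from h import *
go((.519,.1175,.16),56)
E
```

```text
psi 65.1 tilt z [-0.  0. -1.] shift [-12.8  14.8  93.3] turn 0.159
```

Call:
step_arm([
  [0.6,-13,15,0,0.08],
  [0.6,-13,15,30,0.159],
  [0.6,-13,15,60,0.159],
  [0.6,-13,15,93,0.159],
  [0.6,-13,15,115,0.159],
  [0.6,-13,15,134,0.159],
  [0.6,-13,15,134,0.159],
])

```text
time_s: 2.88
tool_pos: [0.5185, 0.1167, 0.1182]
eef_rot: [-0.001, 0.293, 0.956, -0.001]
force: [-0.7, -0.4, 0.3]
width: 0.0509
grasp_force: 0.0
```

```bash
python3 - <<'E'
from h import *
go((.519,.1175,.119),56)
E
```

```text
psi 56.0 tilt z [-0.003 -0.001 -1.   ] shift [ 0.   0.9 -0.8] turn -0.001
```

Call:
step_arm([
  [0.15,0,0,0,0],
  [0.15,0,0,0,0],
  [0.15,0,0,0,0],
  [0.15,0,0,0,0],
])

```text
time_s: 3.38
tool_pos: [0.5196, 0.1153, 0.1204]
eef_rot: [-0.0, 0.294, 0.956, -0.0]
force: [-3.9, -1.7, 5.6]
width: 0.0218
grasp_force: 58.6
```

Call:
step_arm([
  [0,0,0,0,0],
  [0,0,0,0,0],
])

```text
time_s: 3.62
tool_pos: [0.5196, 0.1153, 0.1205]
eef_rot: [-0.0, 0.294, 0.956, -0.0]
force: [-3.7, -2.2, 6.2]
width: 0.0218
grasp_force: 58.6
```

```bash
python3 - <<'E'
from h import *
go((.519,.1175,.119),56);print(observe()["ft_torque"],observe()["force"])
w=cams.get_image("wrist")
cv2.imwrite("pics/w3.png",cv2.convertScaleAbs(crop(w["image"],180,200,160,140,4),alpha=1.5))
E
```

```text
psi 55.8 tilt z [-0. -0. -1.] shift [1.7 1.4 1.5] turn -0.003
[-0.70233968  0.76503429 -0.06814233] [-3.71118814 -2.22209845  6.17550555]
```

View pics/w3.png

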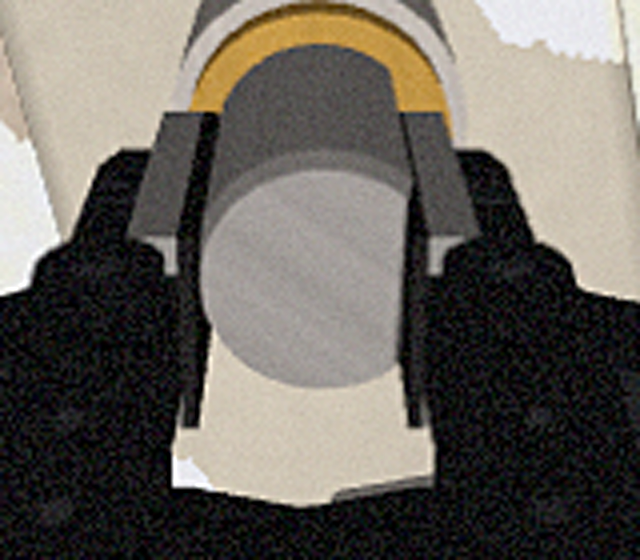

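Picture: the flat lies flat against the right pad, so the pads are aligned at psi≈55.8°. I'll refine the key direction from the plate edges and the key line.

```bash
python3 - <<'E'
from h import *
np.set_printoptions(precision=4,suppress=True)
t=cams.get_image("top");g=lambda x,y:(190+(x+.5)/5-.5,130+(y+.5)/5-.5)
def an(a,b,z):
    e=onz(t,g(*b),z)-onz(t,g(*a),z);return np.degrees(np.arctan2(e[1],e[0])),np.linalg.norm(e)
print(an((38,383),(165,70),.01),an((225,460),(357,148),.01),an((212,187),(270,42),.098))
# key fit in old top picture
im=cv2.imread("pics/top0.png");G=cv2.cvtColor(im,cv2.COLOR_BGR2GRAY)
for y in (139,140,141,142,143,150,160,161,162,163,164,165,166):
    r=G[y,225:252].astype(float);print(y,225+np.argmin(r),int(r.min()))
# from wrist pic
W=cv2.cvtColor(cv2.imread("pics/w1.png"),cv2.COLOR_BGR2GRAY)
P=[]
for y in range(440,480,4):
    r=W[y,385:440].astype(float);m=r<110;P.append((y,round(385+np.nonzero(m)[0].mean(),1),int(m.sum())))
print(P)
E
```

```text
(np.float64(-21.787163068149425), np.float64(0.19250824502445854)) (np.float64(-22.965914861192985), np.float64(0.19207767214287103)) (np.float64(-21.573899303024525), np.float64(0.08306439358452032))
139 243 52
140 243 61
141 242 67
142 242 66
143 241 71
150 239 45
160 251 59
161 234 66
162 233 63
163 233 53
164 233 57
165 232 65
166 232 63
[(440, np.float64(413.0), 7), (444, np.float64(413.0), 7), (448, np.float64(413.0), 7), (452, np.float64(413.5), 8), (456, np.float64(413.5), 8), (460, np.float64(413.5), 8), (464, np.float64(413.5), 8), (468, np.float64(414.0), 7), (472, np.float64(413.0), 9), (476, np.float64(414.0), 9)]
```

```bash
python3 - <<'E'
from h import *
np.set_printoptions(precision=4,suppress=True)
w=cams.get_image("wrist");f=lambda x,y:onz(w,(180+(x+.5)/4-.5,200+(y+.5)/4-.5),.129)
a,b=f(318,170),f(318,388);print(a,b,np.linalg.norm(a-b),(a+b)/2, f(200,279),f(405,279))
s=observe();M=yaw();print("in tool mm",M.T@((a+b)/2-s["tool_pos"])*1e3, M.T@(f(200,279)-s["tool_pos"])*1e3,M.T@(f(405,279)-s["tool_pos"])*1e3,s["tool_pos"])
E
```

```text
[0.5094 0.1251 0.129 ] [0.5311 0.1104 0.129 ] 0.026213817632982122 [0.5202 0.1177 0.129 ] [0.5128 0.1075 0.129 ] [0.5251 0.1256 0.129 ]
in tool mm [ 0.8153  2.344  -8.5586] [  1.227  -10.2574  -8.5521] [ 1.2157 11.6323 -8.5633] [0.5196 0.1153 0.1204]
```

Call:
step_arm([
  [0,-2.0,-1.6,0,0.17],
  [0,-2.5,-1.8,0,0.34],
  [0,-2.8,-2.1,0,0.51],
  [0,-3.1,-2.5,0,0.68],
  [0,-3.3,-2.9,0,0.85],
  [0,-3.4,-3.3,0,1.02],
  [0,-3.5,-3.7,0,1.19],
  [0,-3.5,-4.1,0,1.36],
])

```text
time_s: 4.78
tool_pos: [0.5166, 0.117, 0.1204]
eef_rot: [-0.006, 0.829, 0.559, -0.001]
force: [-15.6, 14.1, 18.1]
width: 0.0219
grasp_force: 58.9
```

Call:
step_arm([
  [0,0,0,0,0],
  [0,0,0,0,0],
  [0,0,0,0,0],
])

```text
time_s: 5.15
tool_pos: [0.5166, 0.1169, 0.1204]
eef_rot: [-0.006, 0.828, 0.561, -0.001]
force: [-14.6, 12.8, 18.7]
width: 0.0215
grasp_force: 60.9
```

```bash
python3 - <<'E'
from h import *
go((.519,.1175,.119),-22);print(observe()["ft_torque"],observe()["force"])
w=cams.get_image("wrist")
cv2.imwrite("pics/w4.png",cv2.convertScaleAbs(cv2.resize(w["image"],(768,576)),alpha=1.5))
E
```

```text
psi -21.8 tilt z [-0.008  0.009 -1.   ] shift [1.4 2.  1.3] turn 0.004
[2.68371001 2.96574735 0.01852026] [-14.57513177  12.84009728  18.71220389]
```

View pics/w4.png

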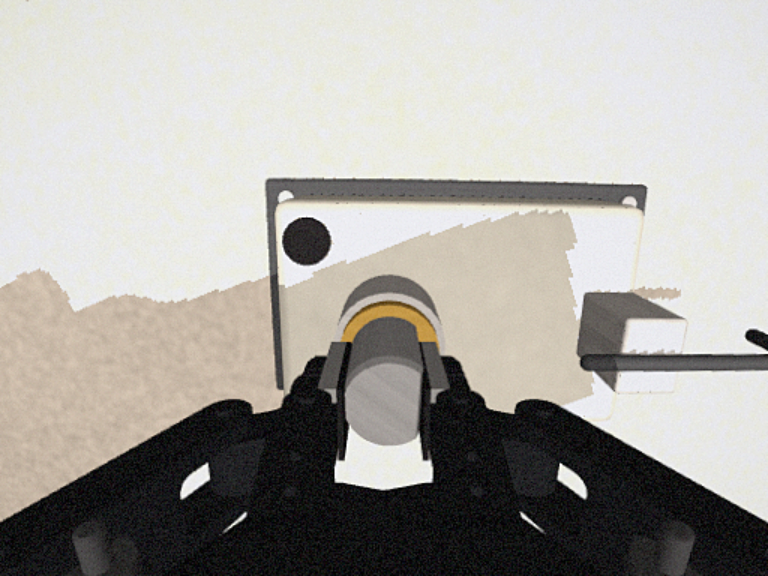

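Picture: the key at (585,361)–(768,363) is in line with the pads, and the flat lies on the key-side pad. I'll relieve the side load by moving the tool to the axis estimate (.520,.118), where the flat offset sign has been corrected.

Call:
step_arm([
  [0,2.8,-2.1,-0.7,0],
  [0,5.6,-4.3,-1.4,0],
  [0,5.6,-4.3,-1.4,0],
  [0,5.6,-4.3,-1.4,0],
])

```text
time_s: 5.7
tool_pos: [0.5164, 0.1173, 0.1205]
eef_rot: [-0.001, 0.829, 0.559, -0.002]
force: [-5.6, -2.5, -0.2]
width: 0.0215
grasp_force: 59.2
```

```bash
python3 - <<'E'
from h import *
np.set_printoptions(precision=4,suppress=True)
go((.5177,.1189,.119),-22);s=observe();M=yaw();print(s["ft_torque"],s["force"])
w=cams.get_image("wrist");cv2.imwrite("pics/w5.png",w["image"])
W=cv2.cvtColor(w["image"],cv2.COLOR_BGR2GRAY);P=[]
for x in range(400,495,10):
    c=W[225:260,x].astype(float);m=np.nonzero(c<60)[0];P.append((x,225+m.mean() if len(m) else -1,len(m)))
print(P)
Q=[onz(w,(x,y),.098) for x,y,n in P if 3<n<12]
Q=np.array(Q);e=np.polyfit(Q[:,0],Q[:,1],1);print("key dir",np.degrees(np.arctan(e[0])),"axis->key offset line at x=.520:",np.polyval(e,.520),Q[0])
E
```

```text
psi -22.0 tilt z [-0.004  0.    -1.   ] shift [2.  0.6 1.5] turn -0.001
[-0.3081  1.1886  0.0573] [-5.5849 -2.4741 -0.2174]
[(400, np.float64(238.0), 20), (410, np.float64(235.22222222222223), 9), (420, np.float64(239.83333333333334), 6), (430, np.float64(239.14285714285714), 7), (440, np.float64(239.14285714285714), 7), (450, np.float64(239.85714285714286), 7), (460, np.float64(238.85714285714286), 7), (470, np.float64(238.83333333333334), 6), (480, np.float64(238.0), 5), (490, np.float64(238.16666666666666), 6)]
key dir -23.41829092624164 axis->key offset line at x=.520: 0.12071258511464333 [0.5951 0.0901 0.098 ]
```

Call:
step_arm([
  [0.6,0,0,0,0],
  [0.6,0,0,0,0],
  [0.6,0,0,0,0],
  [0.6,0,0,-40,0],
  [0.8,0,0,-80,0],
  [0.8,0,0,-80,0],
])

```text
time_s: 6.5
tool_pos: [0.5208, 0.1178, 0.2036]
eef_rot: [0.001, 0.829, 0.559, 0.003]
force: [0.1, -0.7, -0.1]
width: 0.0684
grasp_force: 0.0
```

```bash
python3 - <<'E'
from h import *
np.set_printoptions(precision=4,suppress=True)
go((.4477,-.1128,.2),61)
w=cams.get_image("wrist");cv2.imwrite("pics/w6.png",cv2.convertScaleAbs(cv2.resize(w["image"],(768,576)),alpha=1.3))
E
```

```text
psi -22.1 tilt z [ 0.006  0.002 -1.   ] shift [-241.2   18.8    2.6] turn -1.45
```

View pics/w6.png

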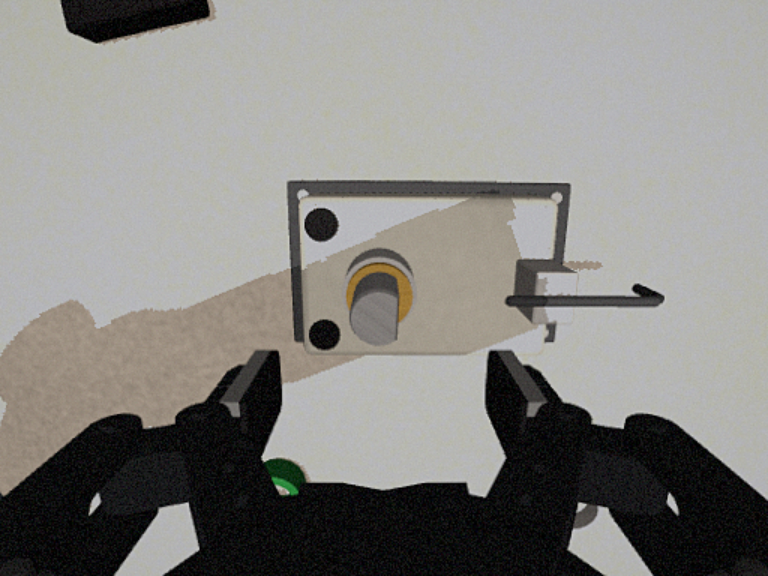

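Picture: the flat (right edge x≈398, y 282–340) faces right, straight at the key, which runs from (510,300) to (640,300). Now to the collar.

Call:
step_arm([
  [1,-30,2,-5,-0.18],
  [1,-60,5,-10,-0.36],
  [1,-90,7,-10,-0.54],
  [1,-120,9,-10,-0.72],
  [1,-150,12,-10,-0.9],
  [1,-180,14,-5,-1.08],
  [1,-210,16,0,-1.26],
  [1,-241,19,3,-1.45],
])

```text
time_s: 7.55
tool_pos: [0.4446, -0.1136, 0.1966]
eef_rot: [-0.001, 0.248, 0.969, -0.0]
force: [0.9, 0.7, 0.2]
width: 0.0855
grasp_force: 0.0
```

Call:
step_arm([
  [1,0,0,0,0],
  [1,0,0,0,0],
])

```text
time_s: 7.8
tool_pos: [0.4454, -0.1125, 0.1971]
eef_rot: [-0.001, 0.252, 0.968, 0.0]
force: [0.8, 0.5, -0.1]
width: 0.0857
grasp_force: 0.0
```

```bash
python3 - <<'E'
from h import *
np.set_printoptions(precision=4,suppress=True)
go((.4477,-.1128,.2),61)
w=cams.get_image("wrist")
p=proj(w,(.4477,-.1128,.02));print(p);x,y=(p-45).astype(int);print(x,y)
cv2.imwrite("pics/w7.png",cv2.convertScaleAbs(crop(w["image"],x,y,90,90,6),alpha=1.3))
E
```

```text
psi 60.8 tilt z [-0.001  0.001 -1.   ] shift [-2.1  0.8 -2.9] turn -0.004
[255.3329 180.6982]
210 135
```

View pics/w7.png

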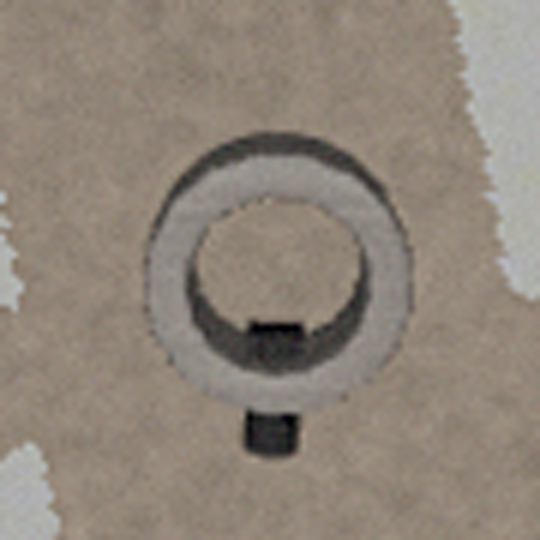

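The collar is centred at crop px (278,282) with its screw head at (272,435), almost straight down in the image.

```bash
python3 - <<'E'
from h import *
np.set_printoptions(precision=4,suppress=True)
w=cams.get_image("wrist");f=lambda x,y,z:onz(w,(210+(x+.5)/6-.5,135+(y+.5)/6-.5),z)
c=f(278.5,282,.026);print("c",c,"d",np.linalg.norm(f(145,282,.026)-f(412,282,.026)),np.linalg.norm(f(278,153,.026)-f(278,412,.026)))
for p,z in(((272,420),.018),((272,440),.015),((277.5,324),.018)):
    e=f(*p,z)-c;print(np.linalg.norm(e[:2]),np.degrees(np.arctan2(e[1],e[0])))
go((c[0],c[1],.026),60)
E
```

```text
c [ 0.448  -0.1117  0.026 ] d 0.044988446200505815 0.04477219167248448
0.026856316435061634 -31.534406940497
0.03153946252296124 -31.188982843450713
0.009335310273691567 -30.057513517643702
psi 60.9 tilt z [-0.  0. -1.] shift [ -1.8   1.3 171.4] turn 0.016
```

Call:
step_arm([
  [1,-2,1.3,30,0.033],
  [1,-2,1.3,80,0.033],
  [1,-2,1.3,120,0.033],
  [1,-2,1.3,150,0.033],
  [1,-2,1.3,165,0.033],
  [1,-2,1.3,173,0.033],
  [1,-2,1.3,173,0.033],
])

```text
time_s: 8.78
tool_pos: [0.4484, -0.1128, 0.0249]
eef_rot: [0.0, 0.267, 0.964, 0.0]
force: [0.1, 0.1, 0.5]
width: 0.0852
grasp_force: 0.0
```

```bash
python3 - <<'E'
from h import *
go((.448,-.1117,.024),59);print(observe()["force"])
E
```

```text
psi 59.0 tilt z [ 0. -0. -1.] shift [0.9 0.7 0.9] turn -0.0
[0.09713416 0.11846736 0.53441389]
```

Call:
step_arm([
  [0.2,0,0,0,0],
  [0.2,0,0,0,0],
  [0.2,0,0,0,0],
  [0.2,0,0,0,0],
])

```text
time_s: 9.28
tool_pos: [0.4485, -0.113, 0.0258]
eef_rot: [0.001, 0.267, 0.964, 0.0]
force: [-1.6, 0.8, 12.8]
width: 0.0445
grasp_force: 59.2
```

Call:
step_arm([
  [0.2,0,0,-40,0],
  [0.2,0,0,-90,0],
  [0.2,0,0,-140,0],
  [0.2,0,0,-160,0],
  [0.2,0,0,-160,0],
])

```text
time_s: 9.9
tool_pos: [0.4489, -0.1129, 0.186]
eef_rot: [0.002, 0.267, 0.964, 0.001]
force: [0.1, 1.0, -2.0]
width: 0.0445
grasp_force: 62.2
```

```bash
python3 - <<'E'
from h import *
s=observe();print(s["width"],s["grasp_force"],s["force"])
go((.520,.118,.185),68)
w=cams.get_image("wrist");cv2.imwrite("pics/w8.png",cv2.convertScaleAbs(crop(w["image"],180,200,160,140,4),alpha=1.5))
E
```

```text
0.044492407814987325 62.210463881492615 [ 0.07363999  0.97323264 -2.04694563]
psi 59.0 tilt z [ 0.004  0.    -1.   ] shift [ 58.  234.5   1.3] turn -0.157
```

View pics/w8.png

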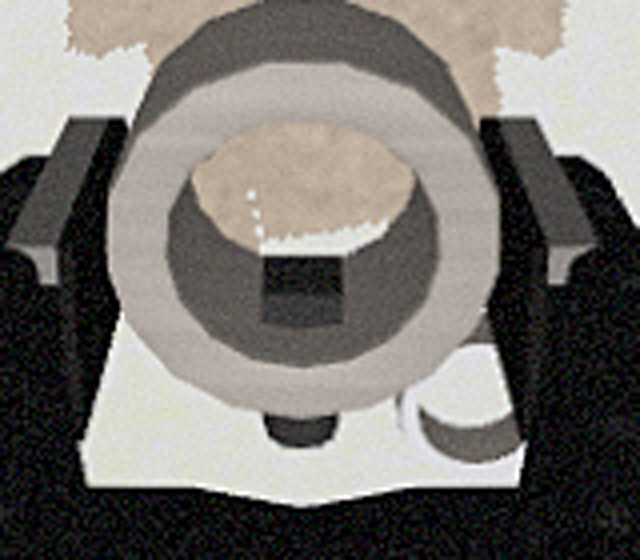

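Picture: the collar is gripped square. Its centre is at crop x≈303, and the screw pad (303) and head (301) lie along tool −x, so screw yaw = psi−90.

```bash
python3 - <<'E'
from h import *
np.set_printoptions(precision=4,suppress=True)
w=cams.get_image("wrist");s=observe();M=yaw();z=s["tool_pos"][2]
T=lambda x,y:M.T@(onz(w,(180+(x+.5)/4-.5,200+(y+.5)/4-.5),z)-s["tool_pos"])*1e3
for p in((303,62),(303,415),(107,225),(500,225),(303,122),(303,366)):print(p,T(*p))
# shaft from w6 style view not available; go with axis
go((.520,.118,.185),68.2)
E
```

```text
(303, 62) [21.9082  0.9884  0.0203]
(303, 415) [-23.0749   0.9777  -0.0217]
(107, 225) [  2.228  -21.3534   0.0052]
(500, 225) [ 2.1808 23.4466 -0.0014]
(303, 122) [14.8739  0.9867  0.0138]
(303, 366) [-16.2487   0.9793  -0.0153]
psi 59.0 tilt z [-0.001  0.    -1.   ] shift [ 56.5 235.   -1. ] turn -0.161
```

Call:
step_arm([
  [0.2,8,35,0,-0.04],
  [0.2,17,70,0,-0.08],
  [0.2,25,105,0,-0.12],
  [0.2,33,140,0,-0.161],
  [0.2,42,175,0,-0.161],
  [0.2,50,210,0,-0.161],
  [0.2,56,235,-1,-0.161],
  [0.2,56,235,-1,-0.161],
])

```text
time_s: 11.0
tool_pos: [0.5205, 0.1196, 0.1839]
eef_rot: [-0.001, 0.187, 0.982, -0.0]
force: [0.2, -1.4, -2.4]
width: 0.044
grasp_force: 62.2
```

Call:
step_arm([
  [0.2,0,0,0,0],
  [0.2,0,0,0,0],
])

```text
time_s: 11.25
tool_pos: [0.5206, 0.1159, 0.1851]
eef_rot: [-0.001, 0.19, 0.982, -0.001]
force: [0.0, -0.6, -2.1]
width: 0.0445
grasp_force: 62.2
```

```bash
python3 - <<'E'
from h import *
s=observe();print(s["width"],s["force"],s["tool_pos"]);go((.520,.118,.158),68.2)
E
```

```text
0.04449567284245729 [ 0.00505901 -0.58447236 -2.10260276] [0.52056425 0.11593031 0.18512783]
psi 68.1 tilt z [-0.001 -0.001 -1.   ] shift [ 1.3  1.7 27.1] turn -0.002
```

Call:
step_arm([
  [0.2,1.3,1.7,10,0],
  [0.2,1.3,1.7,20,0],
  [0.2,1.3,1.7,20,0],
  [0.2,1.3,1.7,20,0],
])

```text
time_s: 11.75
tool_pos: [0.5205, 0.1193, 0.1656]
eef_rot: [-0.0, 0.189, 0.982, -0.0]
force: [-0.1, 1.0, -1.8]
width: 0.0446
grasp_force: 62.2
```

```bash
python3 - <<'E'
from h import *
s=observe();print(s["width"],s["force"],s["tool_pos"]);go((.520,.118,.153),68.2)
E
```

```text
0.04463284109811071 [-0.05040807  1.03629878 -1.79455884] [0.5205388  0.11932562 0.1656281 ]
psi 68.2 tilt z [-0. -0. -1.] shift [ 0.  -1.4 12.6] turn 0.0
```

Call:
step_arm([
  [0.2,0,-1,4,0],
  [0.2,0,-1,8,0],
  [0.2,0,-1,12,0],
  [0.2,0,-1,15,0],
  [0.2,0,-1,15,0],
])

```text
time_s: 12.38
tool_pos: [0.52, 0.1185, 0.1504]
eef_rot: [-0.0, 0.189, 0.982, -0.0]
force: [-0.2, -0.1, -2.3]
width: 0.0444
grasp_force: 62.2
```

```bash
python3 - <<'E'
from h import *
s=observe();print(s["width"],s["force"],s["ft_torque"],s["tool_pos"]);go((.520,.118,.14),68.2)
E
```

```text
0.044362179786548536 [-0.16578058 -0.05360003 -2.34982618] [-0.000917   -0.02413833  0.02340498] [0.51998254 0.11846368 0.15040939]
psi 68.2 tilt z [-0. -0. -1.] shift [-0.2 -0.4 10.4] turn 0.0
```

No contact at the bevel. Continuing down.

Call:
step_arm([
  [0.2,0,0,3,0],
  [0.2,0,0,6,0],
  [0.2,0,0,9,0],
  [0.2,0,0,12,0],
  [0.2,0,0,12,0],
])

```text
time_s: 13.0
tool_pos: [0.52, 0.1184, 0.1384]
eef_rot: [-0.0, 0.189, 0.982, -0.0]
force: [-0.7, -1.3, -1.3]
width: 0.0442
grasp_force: 62.2
```

```bash
python3 - <<'E'
from h import *
s=observe();print(s["width"],s["force"],s["ft_torque"],s["tool_pos"]);go((.520,.118,.13),68.2)
E
```

```text
0.044217408930096076 [-0.7470702  -1.33784846 -1.32817113] [ 0.00145461  0.01619542 -0.03785576] [0.51997764 0.11841425 0.13840109]
psi 68.2 tilt z [-0. -0. -1.] shift [-0.2 -0.4  8.4] turn 0.0
```

Call:
step_arm([
  [0.2,0,0,4,0],
  [0.2,0,0,8,0],
  [0.2,0,0,12,0],
  [0.2,0,0,16,0],
  [0.2,0,0,19,0],
  [0.2,0,0,19,0],
])

```text
time_s: 13.75
tool_pos: [0.52, 0.1184, 0.1195]
eef_rot: [-0.0, 0.189, 0.982, -0.0]
force: [-0.8, -0.1, -0.6]
width: 0.0445
grasp_force: 62.2
```

```bash
python3 - <<'E'
from h import *
s=observe();print(s["width"],s["force"],s["ft_torque"],s["tool_pos"]);go((.520,.118,.111),68.2)
E
```

```text
0.0445234625466052 [-0.84897609 -0.14706869 -0.6399382 ] [-0.0429076  -0.02690555 -0.0210157 ] [0.52002633 0.11843901 0.11945236]
psi 68.2 tilt z [-0. -0. -1.] shift [-0.1 -0.4  8.5] turn 0.0
```

Call:
step_arm([
  [0.2,0,0,2,0],
  [0.2,0,0,4,0],
  [0.2,0,0,6,0],
  [0.2,0,0,6,0],
])

```text
time_s: 14.25
tool_pos: [0.5203, 0.1185, 0.1139]
eef_rot: [0.0, 0.189, 0.982, 0.0]
force: [-1.3, -1.2, 4.0]
width: 0.0445
grasp_force: 62.6
```

Call:
step_arm([
  [0.2,0,0,1.5,0],
  [0.2,0,0,3,0],
  [0.2,0,0,3,0],
])

```text
time_s: 14.62
tool_pos: [0.5203, 0.1185, 0.1109]
eef_rot: [0.0, 0.189, 0.982, 0.0]
force: [-1.0, 0.1, 6.6]
width: 0.0442
grasp_force: 62.9
```

Call:
step_arm([
  [0.2,0,0,1,0],
  [0.2,0,0,2,0],
  [0.2,0,0,2,0],
])

```text
time_s: 15.0
tool_pos: [0.5204, 0.1185, 0.1107]
eef_rot: [-0.0, 0.189, 0.982, 0.001]
force: [-7.4, -1.7, 27.3]
width: 0.0445
grasp_force: 64.9
```

Call:
step_arm([
  [0.2,0,0,0,0],
  [0.2,0,0,0,0],
  [0.2,0,0,0,0],
  [0.2,0,0,0,0],
])

```text
time_s: 15.5
tool_pos: [0.5204, 0.1185, 0.1107]
eef_rot: [-0.0, 0.189, 0.982, 0.001]
force: [-8.0, -0.5, 28.4]
width: 0.0444
grasp_force: 64.9
```

```bash
python3 - <<'E'
from h import *
np.set_printoptions(precision=4,suppress=True)
s=observe();print(s["width"],s["force"],s["ft_torque"],s["tool_pos"]);go((.520,.118,.111),68.2)
w=cams.get_image("wrist");G=cv2.cvtColor(w["image"],cv2.COLOR_BGR2GRAY)
sub=G[295:345,225:285]
print("\n".join("".join("#" if v<45 else "+" if v<90 else "." for v in r[::1]) for r in sub[::2]))
E
```

```text
0.04439639839526475 [-8.042  -0.5202 28.4414] [-0.3371  1.9424  0.0181] [0.5204 0.1185 0.1107]
psi 68.2 tilt z [ 0.     0.001 -1.   ] shift [ 0.1 -0.6 -0.3] turn 0.0
............................................................
............................................................
............................................................
............................................................
.....................++.....................................
.....................#########+####+###+....................
.....................+########+++#####+.....................
......................+####++#########......................
.........................+++#####+++........................
............................................................
............................................................
............................................................
............................................................
............................................................
############.....................................++#########
######################+...............++####################
############################################################
############################################################
############################################################
############################################################
############################################################
############################################################
############################################################
############################################################
############################################################
```

```bash
python3 -c "
from cell import order
print(order.hand_in())"
```

```text
the job is handed in; nothing more can be done
None
```

I turned the shaft's flat to face the hex key and fitted the collar with its screw on the flat, pointing at the key to within about 1°. I handed in with the gripper still holding it flush on the shoulder at about 28 N, and did not touch the spacer ring, objective or slide box.

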